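File the checked serving board and show the next one to the camera

ROBOT

A 6-joint arm with a two-finger parallel gripper is mounted at the origin on a cart in front of the work surface, level with it; the furniture and walls round the work are solid. World frame = base frame: x ahead of the robot, y to its left, z up, the work surface at z = 0. Lengths are in m, angles in rad, forces in N, time in s.
With the tool pointing down it reaches from about 0.35 to 0.8 m from the base axis. Payload 7.3 kg.
Tool frame: the origin (TCP) lies midway between the tips of the shut fingers; the grasp point (between the pads) lies 19 mm behind it; z points along the fingers, y is the line along which they close (so a half turn about z gives the same grasp; the last joint's range is limited). The gripper opens to 85 mm and grips with 20 to 120 N. Pads are 22 mm wide; open, the fingers measure 114 mm over their backs; the gripper's body (76 mm by 85 mm) begins 54 mm behind the grasp point. The pads swing forward as they close: fully open they stand 13 mm farther back than shut.
Start: joints at [1.01, 0.342, 1.524, -0, 1.275, -0.146], TCP at [0.212, 0.481, 0.195] pointing down, gripper open.
Joint ranges: [-2.53, 2.53], [-0.77, 2.02], [0.04, 2.7], [-1, 4.14], [0.28, 2.66], [-3.11, 3.11]. Speed limits (rad/s): [2.57, 2.57, 3.14, 3.14, 3.14, 3.14].

INTERFACE

Orientations are given as a unit quaternion [w, x, y, z].
In Python, from station import r, cams gives the robot as it stands.
- The arm moves only by the tool send_rows, never from a script. Its argument "deltas" is a list of rows, each a list of 6 numbers: the shift along the tool's x, y, z as a fraction of full scale, then the turn, a rotation vector about the tool's x, y, z as a fraction of full scale. A call has 1 to 12 rows; each row is the pose to reach, as a shift and turn from the pose commanded when the call began, along the tool's axes at that moment, turning the shorter way round; what a row does not reach only later rows make up. Full scale, the value 1, is 0.5 m for a shift and 180 degrees for a turn. A row lasts 1/8 s, in which the tool goes at most 62.5 mm and 10.7 degrees, less where a joint would pass 70% of its speed; a pose out of reach is approached as far as the arm can. A call with a number of a shift or a turn outside -1 to 1 is refused whole. A call with a gripper value outside its range is refused whole. "jaw" is the opening, from 0 (shut) to 1 (fully open), set as the call begins (left out, the last holds). The fingers move at their own pace and stop on an object; "newtons" is the grip in N (left out, the last holds). Time passes only in rows, so rows that repeat a pose let the fingers close. It gives the time, the measured TCP pose, the force, the opening and the grip force at its end, in the units of the state.
- r.get_obs(): the state, without advancing time (a new reading comes with each control period).
- cams.snapshot(name): name is "side" or "top" or "wrist"; returns a dict with "img" (384x512x3 uint8, red, green, blue), "range_z" (384x512 float32, m along the optical axis (not along the pixel's ray), 0 where there is no reading), "intrinsics" (3x3 intrinsics, pixels), "distortion" ([k1, k2, p1, p2, k3] as OpenCV has them; the pictures are not rectified), "T" (4x4, takes a point from camera to world coordinates); the wrist camera has in their place "mount" (4x4, takes a point from camera to tool coordinates, whose origin is the TCP and whose axes are the flange's). Camera axes: x right, y up, looking along -z (the intrinsics and any distortion apply to the point x, -y, -z); pixel columns grow to the right and rows downward; lengths in m; the calibration is good to about 2 mm. A picture is of the moment at which its call begins: read the wrist's pose just before it.
- r.job_done(): hands the job in; it is judged then, once.
The state is a dict: "clock": time; "q": joint angles; "joint_velocities": joint speeds; "joint_torque": joint torques, N m; "position": TCP position; "eef_rot": TCP orientation; "contact_force": force on the tool from outside, world axes, zero at the start; "wrist_torque": the same for the moment, N m; "width": finger opening in m; "grip_force": force on a finger pad.
Only numpy, scipy, OpenCV 4.12 (cv2) and the standard library are available. Lean on these libraries where they do the work, as an engineer would, in place of code of your own. Each camera call takes 0.05 s, during which the arm holds its last target. There are 200 camera calls.

TASK

We are checking the little wooden serving boards for cracks. First put the plain rectangular board that leans on the easel back into the empty middle slot of the dowel rack, standing on its edge, and let go of it; then draw the board with the round arched top out of the rack and hold it up to the inspection camera: arched end up, its middle 16 cm straight in front of the lens, its face square to the line of sight and not twisted (the camera looks a little downward, so lean the top away from the camera to suit). Finish while still holding it steady there, with nothing but the gripper touching it, and leave the third board and everything else on the worktop where they stand.

Things in the scene. Friction and masses are not known exactly. Their poses are not given: they have to be found in the camera images.
- plain_board: Plain rectangular wooden board, 90 wide x 130 high x 12 mm thick, 100 g. Origin: middle of its lower edge; x through the thickness, y across the width, z up the board. At the start it leans on the easel (z tilted back with the easel), held by nothing; grip it by its top edge.
- arch_board: Wooden board 90 wide x 130 high x 12 mm thick, 100 g, whose top is a half circle of radius 45 mm. Origin: middle of its lower edge; x through the thickness, y across the width, z up. At the start it stands in the front or the back slot of the rack (they swap between runs).
- arch_mid (a point): The middle of the arched board, 65 mm above its lower edge, with the axes of the board.
- tab_board: Third wooden board of the same outer size (90 x 130 x 12 mm) with square shoulders at 92 mm and a 40 mm wide tab on top; stands in the other outer slot of the rack and stays there. Origin and axes as the other boards.
- rack: Fixed light-wood rack, 196 (x) x 74 (y) mm; origin under its centre on the worktop, x along its length (away from the robot, a little to the right). Boards stand in 3 slots at x = -64, 0 (empty), +64 mm, y = 0, thickness along x, width along y, on rails 14 mm above the worktop. Each slot is an 18 mm gap between four 10 mm dowels at y = +-28 mm, round tops 64 mm above the worktop.
- easel: Fixed light-wood easel, foot 100 x 100 mm; origin under its centre, front (-x) roughly to the right, seen from the robot. The board stands on a ledge (x = -20, z = 25 mm) behind a 7 mm lip and leans back 0.30 rad from vertical, top towards +x, on a panel that reaches 75 mm up the board: the upper 55 mm are free on both faces.
- camera_stand: Fixed inspection camera: round foot of 90 mm, 14 mm column, and a grey camera head of 50 x 64 x 46 mm centred 275 mm above the worktop. Origin under the foot's centre; the camera looks to its own -x and 0.35 rad (20 degrees) downward.
- lens (a point): Centre of the front of the camera's lens, 40 mm in front of the head's centre. Axes of the head: the camera looks along -x, y is level, z is up in the picture (leaning 0.35 rad towards the viewed side).
- show_spot (a point): The point in the air 160 mm straight in front of the lens, where the middle of the arched board belongs; same axes as the lens. The board is square to the camera when its x and z lie along these x and z (front and back faces are alike).
- garlic_bulb: Bystander: garlic bulb, 56 mm, loose; origin under its centre.
- salt_shaker: Bystander: glass salt shaker, 44 mm wide, 90 mm high, loose; origin under its centre.
- artichoke_1: Bystander: green artichoke, about 70 mm, loose; origin under its centre.
- timer: Bystander: round kitchen timer, 69 mm wide, 43 mm high, loose; origin under its centre.
- spice_3: Bystander: spice jar with a yellow cap, 42 mm wide, 96 mm high, loose; origin under its centre.
Mind the look-alikes: they are no part of the job. What is shaped like the easel but purple or red is not meant.

How it is judged:
On the way, in this order (a step that is already met when the one before it is completed fails the run):
1. the plain board stands in the middle slot and is let go, the arched board still in its slot (x of plain_board in the frame of rack between -0.008 and 0.008 m and y of plain_board in the frame of rack between -0.022 and 0.022 m and z of plain_board in the frame of rack below 0.019 m and angle between plain_board's own z axis and vertical below 0.17 rad and contact force between plain_board and the fingers below 0.1 N and distance of arch_board from where it was at the start of the episode below 0.025 m), for 0.2 s.
2. the arched board is drawn clear of the rack in the gripper (z of arch_board in the frame of rack above 0.08 m and contact force between arch_board and the fingers above 2 N), for 0.2 s.
At the end, for the whole second after the job is handed in: Arched board gripped, still, touching nothing else, arch up, its middle within 30 mm of the point 160 mm before the lens, face and upright within 0.2 rad of square. Plain board let go, upright, down in the middle slot (8 mm, 22 mm sideways). Tabbed board within 25 mm of its start, upright (distance between arch_mid and show_spot below 0.03 m and angle between the x axis of arch_board and the x axis of show_spot, either way round below 0.2 rad and angle between the z axis of arch_board and the z axis of show_spot, either way round below 0.2 rad and angle between arch_board's own z axis and vertical below 0.8 rad and contact force between arch_board and the fingers above 2 N and linear speed of arch_board below 0.03 m/s and contact force between arch_board and rack below 0.1 N and contact force between arch_board and plain_board below 0.1 N and contact force between arch_board and tab_board below 0.1 N and contact force between arch_board and easel below 0.1 N and contact force between arch_board and camera_stand below 0.1 N and x of plain_board in the frame of rack between -0.008 and 0.008 m and y of plain_board in the frame of rack between -0.022 and 0.022 m and z of plain_board in the frame of rack below 0.019 m and angle between each of plain_board, tab_board's own z axis and vertical below 0.17 rad and contact force between plain_board and the fingers below 0.1 N and distance of tab_board from where it was at the start of the episode below 0.025 m); the arm keeps its last pose, push and grip.
It fails at once if the tabbed board is pulled or knocked out of its place (more than 40 mm) (distance of tab_board from where it was at the start of the episode above 0.04 m).
It fails at once if the garlic, salt shaker, artichoke, timer or spice jar is pushed away by more than 30 mm (distance of any of garlic_bulb, salt_shaker, artichoke_1, timer, spice_3 from where it was at the start of the episode above 0.03 m).
It also fails if it takes over 48 s, if anything falls off the work surface, if the arm or the gripper's body presses on something with over 40 N, if the wrist force passes 120 N, or if a joint passes its speed limit or range.

## Working session

There is one attempt and no reset: what is moved stays moved. The work goes in short steps, Python scripts to look and compute and a tool call to move; the robot and the scene stay as the last step left them, time stands still between calls to the robot, and variables do not carry over. Pictures are saved under pics/ and viewed, at most 10 in all, crops included, and the job is handed in when it is done.

Besides the shell and the picture viewer there is one more tool, called after ">>>" in YAML: its name, and indented under it one key for each argument. send_rows: Moves the arm, as the interface text tells. Shift numbers are shares of 0.5 m and turn numbers shares of 180 degrees, none past 1 either way. Its arguments: {"type":"object","properties":{"deltas":{"type":"array"},"jaw":{"type":"number"},"newtons":{"type":"number"}},"required":["deltas"]}

```bash
ls; mkdir -p pics
cat > h.py <<'E'
import numpy as np, cv2
from station import r, cams
from scipy.spatial.transform import Rotation as R
def toolT(o=None):
    o=o or r.get_obs(); q=o["eef_rot"]; T=np.eye(4); T[:3,:3]=R.from_quat([q[1],q[2],q[3],q[0]]).as_matrix(); T[:3,3]=o["position"]; return T
def cloud(s,T):
    K,d=s["intrinsics"],s["distortion"]; h,w=s["range_z"].shape
    u,v=np.meshgrid(np.arange(w),np.arange(h))
    p=cv2.undistortPoints(np.stack([u,v],-1).reshape(-1,1,2).astype(np.float64),np.array(K),np.array(d)).reshape(h,w,2)
    z=s["range_z"]; P=np.stack([p[...,0]*z,-p[...,1]*z,-z],-1)
    P=P@T[:3,:3].T+T[:3,3]; P[z<=0]=np.nan; return P
def deltas(Tc,pos,Rm):
    "fractions for target pose from commanded Tc"
    dp=Tc[:3,:3].T@(np.array(pos)-Tc[:3,3]); rv=R.from_matrix(Tc[:3,:3].T@Rm).as_rotvec()
    return np.round(np.r_[dp/0.5,rv/np.pi],4)
E
python3 - <<'E'
from h import *
o=r.get_obs(); print(o)
for n in ("side","top"):
    s=cams.snapshot(n); np.save(f"pics/{n}0.npy",cloud(s,s["T"])); print(n,np.round(s["T"],3),s["intrinsics"])
    cv2.imwrite(f"pics/{n}0.png",cv2.cvtColor(s["img"],cv2.COLOR_RGB2BGR))
E
```

```text
pics
{'clock': 0.0, 'q': array([ 1.01002492e+00,  3.42728644e-01,  1.52502452e+00,  3.37254879e-05,
        1.27538476e+00, -1.46035080e-01]), 'joint_velocities': array([-0.00109481, -0.00112823,  0.00121378, -0.00053274,  0.00033147,
        0.00058553]), 'joint_torque': array([ 1.74977882e-03, -4.33684909e+01, -2.46016037e+01, -1.40372697e-05,
        7.81613431e-03, -7.44224479e-06]), 'position': array([0.21128993, 0.48010928, 0.19392031]), 'eef_rot': array([-2.82535303e-04,  2.05889918e-01,  9.78574854e-01, -7.19304959e-04]), 'contact_force': array([ 0.27778882, -1.0706273 , -0.0260682 ]), 'wrist_torque': array([ 0.06161302, -0.00438069, -0.04867668]), 'grip_force': 0.0, 'width': 0.08543639814263794}
side [[ 0.517  0.676 -0.526 -0.075]
 [-0.856  0.413 -0.311 -0.177]
 [ 0.007  0.611  0.792  1.105]
 [ 0.     0.     0.     1.   ]] [[357.47048217   0.         252.85703135]
 [  0.         357.47048217 189.06827482]
 [  0.           0.           1.        ]]
top [[-0.2    0.917 -0.346 -0.052]
 [-0.98  -0.19   0.063  0.293]
 [-0.008  0.351  0.936  1.779]
 [ 0.     0.     0.     1.   ]] [[496.62954677   0.         252.15554954]
 [  0.         496.62954677 185.62298464]
 [  0.           0.           1.        ]]
```

View pics/side0.png

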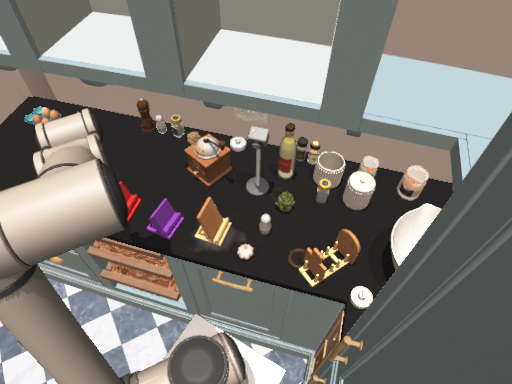

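View pics/top0.png

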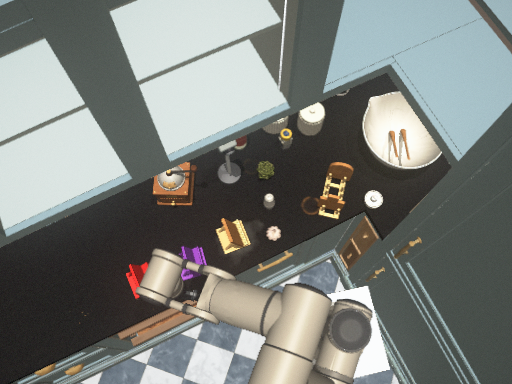

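The side view shows the easel with the plain board at (212,225), the rack at (335,260) with the arched board in the back slot at (347,243), and the camera stand at (257,165). In the top view they are at (233,237), (335,190) with the arch at (340,170), and (229,165).

Run:
```python
from h import *
S=np.load("pics/side0.npy");T=np.load("pics/top0.npy")
for n,(u,v) in dict(easel=(212,225),rack=(330,262),arch=(347,240),cam=(259,133),foot=(257,186),garlic=(245,252),salt=(265,218),arti=(285,201),spice=(324,185),timer=(297,258)).items(): print("side",n,np.round(S[v,u],3))
for n,(u,v) in dict(easel=(233,237),rack=(335,190),arch=(341,170),cam=(227,146),foot=(229,172),garlic=(274,233),salt=(269,200),arti=(265,170),spice=(287,133),timer=(311,205)).items(): print("top",n,np.round(T[v,u],3))
si=cv2.imread("pics/side0.png");ti=cv2.imread("pics/top0.png")
a=cv2.resize(si[180:300,180:380],None,fx=4,fy=4,interpolation=cv2.INTER_CUBIC)
b=cv2.resize(ti[120:260,210:370],None,fx=4,fy=4,interpolation=cv2.INTER_CUBIC)
cv2.imwrite("pics/a.png",a);cv2.imwrite("pics/b.png",b)
```

```text
side easel [0.409 0.269 0.068]
side rack [ 0.526 -0.128  0.002]
side arch [ 0.569 -0.149  0.106]
side cam [0.669 0.242 0.297]
side foot [0.67  0.245 0.015]
side garlic [0.393 0.128 0.038]
side salt [0.515 0.123 0.089]
side arti [0.634 0.107 0.058]
side spice [0.743 0.009 0.098]
side timer [ 0.481 -0.025  0.002]
top easel [0.385 0.284 0.132]
top rack [ 0.523 -0.133 -0.001]
top arch [ 0.564 -0.152  0.094]
top cam [0.654 0.246 0.284]
top foot [0.669 0.25  0.022]
top garlic [0.394 0.136 0.044]
top salt [0.508 0.13  0.08 ]
top arti [0.633 0.118 0.061]
top spice [0.747 0.01  0.103]
top timer [ 0.484 -0.029 -0.003]
```

View pics/a.png

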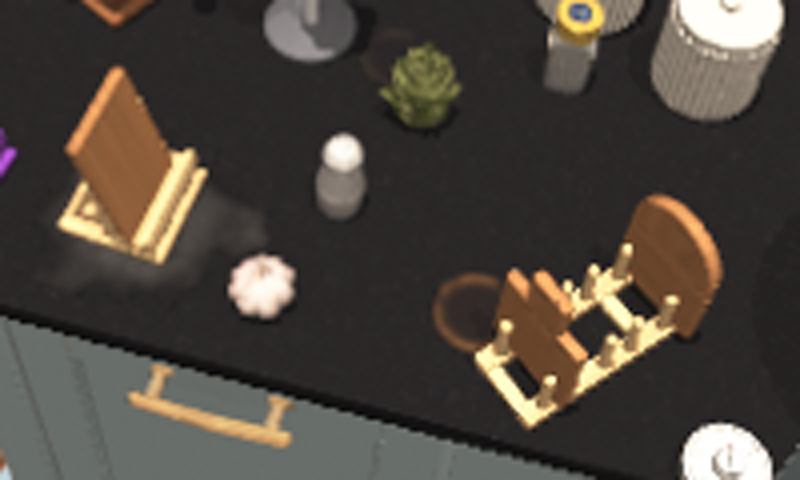

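View pics/b.png

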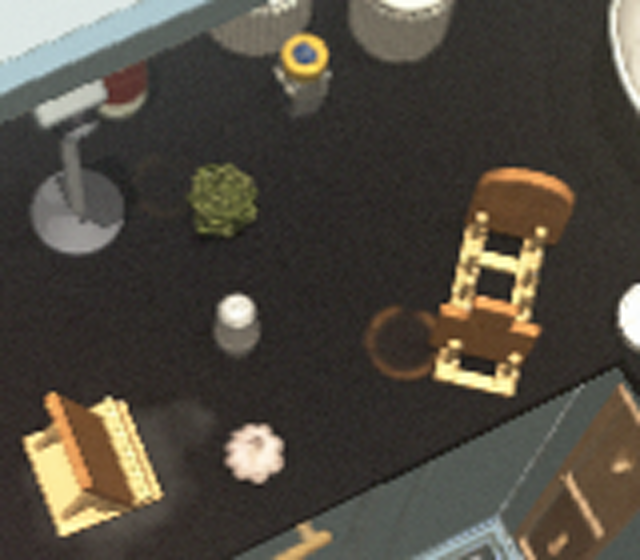

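Crop a shows the plain board leaning at about (120,160). The rack has the tabbed board in front at (540,335), an empty middle slot, and the arched board behind at (675,260). Crop b agrees, with the camera head at (70,105) above its foot at (78,212). The round white lid to the right of the rack is probably the timer.

Run:
```python
from h import *
for n in ("side","top"):
    P=np.load(f"pics/{n}0.npy"); hsv=cv2.cvtColor(cv2.imread(f"pics/{n}0.png"),cv2.COLOR_BGR2HSV)
    H,Sa,V=hsv[...,0].astype(int),hsv[...,1],hsv[...,2]
    brown=(H>5)&(H<15)&(Sa>110)&(V>70); light=(H>=15)&(H<28)&(V>150)&(Sa>50)
    for nm,m,c,rad in (("plain",brown,(.40,.28),.1),("arch",brown,(.57,-.15),.05),("tab",brown,(.45,-.1),.05),("easel",light,(.4,.27),.1),("rack",light,(.52,-.13),.13)):
        k=m&(np.hypot(P[...,0]-c[0],P[...,1]-c[1])<rad)&(P[...,2]>(.035 if m is brown else .005))
        Q=P[k]
        if nm in("plain","arch","tab"):
            k2=cv2.erode(k.astype(np.uint8),np.ones((3,3)))>0; Q2=P[k2]
            if len(Q2)>10:
                c0=np.median(Q2,0); 
                for _ in range(4):
                    u,s,vt=np.linalg.svd(Q2-Q2.mean(0)); d=(Q2-Q2.mean(0))@vt[2]; Q2=Q2[abs(d)<max(2*np.median(abs(d)),.002)]
                print(n,nm,len(Q2),"n",vt[2].round(3),"c",Q2.mean(0).round(4),"res",d.std().round(4))
        else:
            u,s,vt=np.linalg.svd(Q[:,:2]-Q[:,:2].mean(0)); 
            hull=cv2.minAreaRect(Q[Q[:,2]<.03][:,:2].astype(np.float32)*1000); print(n,nm,len(Q),hull)
        print("  min",np.nanpercentile(Q,1,axis=0).round(3),"max",np.nanpercentile(Q,99,axis=0).round(3))
    # camera head & timer
    k=(P[...,2]>.24)&(np.hypot(P[...,0]-.66,P[...,1]-.245)<.08); Q=P[k]; print("head",len(Q),Q.mean(0).round(3),cv2.minAreaRect(Q[:,:2].astype(np.float32)*1000),Q[:,2].max())
    k=(P[...,2]>.008)&(P[...,2]<.03)&(np.hypot(P[...,0]-.67,P[...,1]-.245)<.06); Q=P[k]; print("foot",len(Q),cv2.minEnclosingCircle(Q[:,:2].astype(np.float32)*1000))
    k=(P[...,2]>.02)&(P[...,0]<.55)&(P[...,0]>.35)&(P[...,1]<-.17)&(P[...,1]>-.35)&(P[...,2]<.06); Q=P[k]; print("timer",len(Q),cv2.minEnclosingCircle(Q[:,:2].astype(np.float32)*1000) if len(Q) else 0)
```

```text
side plain 365 n [ 0.164 -0.94   0.298] c [0.4117 0.2769 0.0963] res 0.001
  min [0.37  0.255 0.037] max [0.459 0.305 0.151]
side arch 276 n [-0.901  0.433 -0.007] c [ 0.5652 -0.1553  0.0937] res 0.0009
  min [ 0.547 -0.194  0.038] max [ 0.587 -0.114  0.145]
side tab 199 n [-0.902  0.431 -0.002] c [ 0.4524 -0.0928  0.0898] res 0.0008
  min [ 0.436 -0.131  0.039] max [ 0.471 -0.056  0.146]
side easel 351 ((422.3138122558594, 280.5361328125), (99.44452667236328, 98.47039794921875), 9.333490371704102)
  min [0.369 0.228 0.007] max [0.474 0.323 0.149]
side rack 437 ((498.263671875, -114.82488250732422), (75.27413177490234, 158.52886962890625), 64.07318878173828)
  min [ 0.416 -0.176  0.006] max [ 0.574 -0.052  0.147]
head 2267 [0.648 0.24  0.458] ((663.1988525390625, 245.60220336914062), (152.66366577148438, 158.9425048828125), 13.74844741821289) 0.5038946950093252
foot 280 ((672.52294921875, 247.41754150390625), 45.05247497558594)
timer 384 ((487.13409423828125, -227.8306427001953), 81.77759552001953)
top plain 81 n [ 0.159 -0.942  0.296] c [0.4064 0.2804 0.1084] res 0.0009
  min [0.367
[... 232 characters left out ...]
] res 0.0011
  min [ 0.433 -0.127  0.038] max [ 0.469 -0.055  0.145]
top easel 436 ((419.5721435546875, 283.81085205078125), (101.70560455322266, 101.48424530029297), 9.465909004211426)
  min [0.367 0.231 0.005] max [0.472 0.336 0.153]
top rack 305 ((494.3160400390625, -110.489013671875), (74.09077453613281, 157.48175048828125), 63.91337585449219)
  min [ 0.415 -0.173  0.005] max [ 0.574 -0.049  0.149]
head 3796 [0.669 0.248 0.601] ((662.3700561523438, 245.64132690429688), (153.6791534423828, 159.62240600585938), 14.988924026489258) 0.8041014754418674
foot 308 ((669.7150268554688, 245.74449157714844), 59.19147491455078)
timer 200 ((487.46063232421875, -227.22421264648438), 83.12837219238281)
```

Run:
```python
from h import *
for n in ("side","top"):
    P=np.load(f"pics/{n}0.npy"); hsv=cv2.cvtColor(cv2.imread(f"pics/{n}0.png"),cv2.COLOR_BGR2HSV)
    H,Sa,V=hsv[...,0].astype(int),hsv[...,1],hsv[...,2]
    brown=(H>5)&(H<15)&(Sa>110)&(V>70); light=(H>=15)&(H<28)&(V>150)&(Sa>50)
    nn=np.array([.164,-.94,.298]);nn/=np.linalg.norm(nn); h=nn.copy();h[2]=0;h/=np.linalg.norm(h)
    w=np.array([-h[1],h[0],0]); zb=np.cross(nn,w); zb*=np.sign(zb[2])
    for nm,c,ax,rad in (("plain",(.41,.28),(nn,w,zb),.1),("arch",(.57,-.15),np.array([[.9013,-.4332,0],[.4332,.9013,0],[0,0,1]]),.065),("tab",(.45,-.1),np.array([[.9013,-.4332,0],[.4332,.9013,0],[0,0,1]]),.065)):
        k=brown&(np.hypot(P[...,0]-c[0],P[...,1]-c[1])<rad)&(P[...,2]>.07); Q=P[k]
        print(n,nm,[np.percentile(Q@a,[1,5,50,95,99]).round(4).tolist() for a in ax])
    k=(P[...,2]>.25)&(P[...,2]<.33)&(np.hypot(P[...,0]-.66,P[...,1]-.245)<.065); Q=P[k]
    # normals by local plane
    print("head",len(Q),Q.mean(0).round(3),cv2.minAreaRect(Q[:,:2].astype(np.float32)*1000),np.percentile(Q[:,2],[2,98]).round(3))
    Q2=Q[Q[:,2]>np.percentile(Q[:,2],10)]
    for _ in range(8):
        u,s,vt=np.linalg.svd(Q2-Q2.mean(0),full_matrices=False); d=(Q2-Q2.mean(0))@vt[2]; Q2=Q2[abs(d)<max(2*np.median(abs(d)),.002)]
    print("top plane",len(Q2),vt[2].round(3),Q2.mean(0).round(4),cv2.minAreaRect(Q2[:,:2].astype(np.float32)*1000))
    k=(P[...,2]>.03)&(P[...,2]<.22)&(np.hypot(P[...,0]-.67,P[...,1]-.245)<.05); Q=P[k]; print("column",len(Q),np.median(Q,0).round(3))
    k=(P[...,2]>.008)&(P[...,2]<.025)&(np.hypot(P[...,0]-.67,P[...,1]-.245)<.05); Q=P[k]; print("foot",len(Q),cv2.minEnclosingCircle(Q[:,:2].astype(np.float32)*1000))
    print(zb,w)
```

```text
side plain [[-0.1754, -0.1713, -0.1645, -0.1621, -0.1609], [0.4127, 0.415, 0.4527, 0.4953, 0.5], [0.1256, 0.1296, 0.1736, 0.2089, 0.2103]]
side arch [[0.5742, 0.575, 0.577, 0.5845, 0.587], [0.064, 0.0678, 0.1055, 0.1458, 0.1508], [0.0714, 0.0744, 0.1117, 0.1427, 0.145]]
side tab [[0.4463, 0.4467, 0.4483, 0.4575, 0.4591], [0.0728, 0.0763, 0.1156, 0.1563, 0.1611], [0.0714, 0.0741, 0.1039, 0.1433, 0.1465]]
head 399 [0.66  0.241 0.287] ((662.2108154296875, 244.81610107421875), (60.35830307006836, 65.4328842163086), 18.103261947631836) [0.256 0.303]
top plane 153 [-0.388 -0.148  0.91 ] [0.6645 0.2439 0.2943] ((661.7197265625, 244.55909729003906), (51.61067199707031, 63.52048873901367), 17.910505294799805)
column 124 [0.669 0.245 0.137]
foot 277 ((672.52294921875, 247.41754150390625), 45.05247497558594)
[-0.05123576  0.29366836  0.95453329] [0.98511931 0.17187188 0.        ]
top plain [[-0.1753, -0.1738, -0.165, -0.1631, -0.1623], [0.4104, 0.4116, 0.4494, 0.4924, 0.4978], [0.1272, 0.1302, 0.1783, 0.2105, 0.2155]]
top arch [[0.5683, 0.5697, 0.5731, 0.5817, 0.5856], [0.0657, 0.072, 0.1101, 0.1486, 0.1526], [0.0712, 0.0749, 0.1138, 0.1408, 0.144]]
top tab [[0.4413, 0.4421, 0.4443, 0.4517, 0.4557], [0.0749, 0.0784, 0.1185, 0.1588, 0.1617], [0.0702, 0.0712, 0.1004, 0.1407, 0.1465]]
head 181 [0.648 0.245 0.285] ((648.2027587890625, 246.3163299560547), (35.636287689208984, 66.08955383300781), 1.2814151048660278) [0.26  0.297]
top plane 65 [-0.656 -0.167  0.736] [0.6482 0.2432 0.2868] ((645.9512329101562, 242.38783264160156), (26.864673614501953, 60.966819763183594), 14.15357780456543)
column 65 [0.668 0.25  0.11 ]
foot 294 ((670.3607177734375, 246.87171936035156), 47.50738525390625)
[-0.05123576  0.29366836  0.95453329] [0.98511931 0.17187188 0.        ]
```

```bash
cat >> h.py <<'E'
nn=np.array([.1641,-.9405,.2982]);nn/=np.linalg.norm(nn)
w=np.array([.98512,.17187,0]); zb=np.array([-.0512,.2937,.9545])
def frame(y,z):
    y=np.array(y,float);z=np.array(z,float);z/=np.linalg.norm(z);y-=z*(y@z);y/=np.linalg.norm(y);return np.c_[np.cross(y,z),y,z]
RE=frame(-nn,-zb); PE=-.1695*nn+.455*w
RR=frame([.9013,-.4332,0],[0,0,-1])
E
python3 - <<'E'
from h import *
T=toolT(); print(deltas(T,[.25,.43,.32],T[:3,:3]),deltas(T,PE+.28*zb,RE), PE+.28*zb, RE.round(3))
E
```

```text
[-0.1111 -0.0609 -0.2519  0.      0.      0.    ] [-0.4857 -0.1365 -0.0454  0.0932 -0.0285 -0.1855] [0.4060841  0.31982034 0.21672501] [[-0.985 -0.164  0.051]
 [-0.172  0.94  -0.294]
 [ 0.    -0.298 -0.955]]
```

>>> send_rows:
  deltas:
    - [-0.11,-0.06,-0.25,0,0,0]
    - [-0.11,-0.06,-0.25,0,0,0]
    - [-0.11,-0.06,-0.25,0.03,-0.01,-0.06]
    - [-0.3,-0.12,-0.25,0.093,-0.0285,-0.12]
    - [-0.4857,-0.1365,-0.2,0.0932,-0.0285,-0.1855]
    - [-0.4857,-0.1365,-0.0454,0.0932,-0.0285,-0.1855]
    - [-0.4857,-0.1365,-0.0454,0.0932,-0.0285,-0.1855]
    - [-0.4857,-0.1365,-0.0454,0.0932,-0.0285,-0.1855]
    - [-0.4857,-0.1365,-0.0454,0.0932,-0.0285,-0.1855]
    - [-0.4857,-0.1365,-0.0454,0.0932,-0.0285,-0.1855]
  jaw: 0.55
  newtons: 40

```text
clock: 1.35
position: [0.4063, 0.3213, 0.2189]
eef_rot: [0.015, -0.086, 0.985, -0.149]
contact_force: [-0.1, 0.3, 0.5]
width: 0.0467
grip_force: 0.0
```

Run:
```python
from h import *
o=r.get_obs();T=toolT(o); s=cams.snapshot("wrist"); print(np.round(s["mount"],3),o["width"])
P=cloud(s,T@s["mount"]); np.save("pics/w1.npy",P); im=cv2.cvtColor(s["img"],cv2.COLOR_RGB2BGR); cv2.imwrite("pics/w1.png",im)
hsv=cv2.cvtColor(im,cv2.COLOR_BGR2HSV);H,Sa,V=hsv[...,0].astype(int),hsv[...,1],hsv[...,2]
k=(H>5)&(H<15)&(Sa>110)&(V>70)&(P[...,2]>.08)&(np.hypot(P[...,0]-.41,P[...,1]-.28)<.1);Q=P[k]
print(len(Q),[np.percentile(Q@a,[1,5,50,95,99]).round(4).tolist() for a in (nn,w,zb)])
print(T.round(4),deltas(T,PE+.1735*zb,RE))
```

```text
[[-0.     0.965  0.263  0.067]
 [ 1.     0.     0.001  0.   ]
 [ 0.001  0.263 -0.965 -0.179]
 [ 0.     0.     0.     1.   ]] 0.04668675173046468
948 [[-0.1745, -0.1744, -0.1698, -0.1642, -0.1632], [0.4121, 0.4126, 0.4454, 0.4894, 0.5], [0.1549, 0.2015, 0.2078, 0.209, 0.2095]]
[[-0.9849 -0.1641  0.0544  0.4063]
 [-0.1728  0.9411 -0.2906  0.3213]
 [-0.0035 -0.2956 -0.9553  0.2189]
 [ 0.      0.      0.      1.    ]] [ 0.0017 -0.002   0.218   0.0008  0.0012 -0.    ]
```

View pics/w1.png

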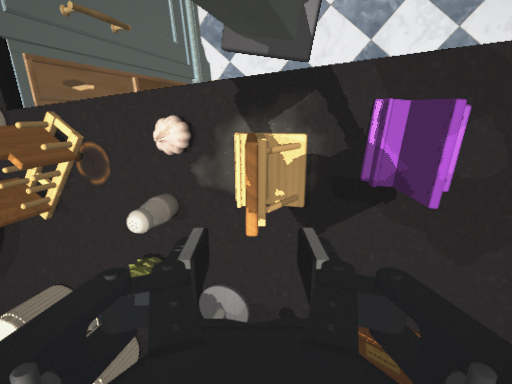

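The wrist view shows the board's top edge at column 251, centred between the fingers (about column 255). The garlic (172,135) and shaker (152,212) are clear. I'll go down and grip.

>>> send_rows:
  deltas:
    - [0.002,-0.002,0.06,0.001,0.001,0]
    - [0.002,-0.002,0.13,0.001,0.001,0]
    - [0.002,-0.002,0.19,0.001,0.001,0]
    - [0.002,-0.002,0.223,0.001,0.001,0]
    - [0.002,-0.002,0.223,0.001,0.001,0]
    - [0.002,-0.002,0.223,0.001,0.001,0]

```text
clock: 2.15
position: [0.4118, 0.2873, 0.1124]
eef_rot: [0.013, -0.085, 0.985, -0.151]
contact_force: [0.5, 0.6, -0.9]
width: 0.0473
grip_force: 0.0
```

>>> send_rows:
  deltas:
    - [0,0,0,0,0,0]
    - [0,0,0,0,0,0]
    - [0,0,0,0,0,0]
    - [0,0,0,0,0,0]
    - [0,0,0,0,0,0]
  jaw: 0
  newtons: 40

```text
clock: 2.78
position: [0.4116, 0.2868, 0.1119]
eef_rot: [0.013, -0.085, 0.985, -0.151]
contact_force: [-1.8, 1.2, 6.5]
width: 0.01
grip_force: 39.3
```

Run:
```python
from h import *
T=toolT(); print(T.round(4))
C=np.array([.5165*.9013+.1135*.4332,-.5165*.4332+.1135*.9013]);print("rack",C)
print(deltas(T,T[:3,3]+.13*np.array([0,0,1])+.02*zb,T[:3,:3]), deltas(T,[*C,.30],RR))
```

```text
[[-9.853e-01 -1.634e-01  5.050e-02  4.116e-01]
 [-1.710e-01  9.400e-01 -2.952e-01  2.868e-01]
 [ 8.000e-04 -2.995e-01 -9.541e-01  1.119e-01]
 [ 0.000e+00  0.000e+00  0.000e+00  1.000e+00]]
rack [ 0.51468965 -0.12145025]
[ 2.000e-04 -7.790e-02 -2.881e-01  0.000e+00  0.000e+00  0.000e+00] [-0.0633 -0.914  -0.1075 -0.0548  0.1058  0.6909]
```

>>> send_rows:
  deltas:
    - [0,0,-0.05,0,0,0]
    - [0,0,-0.12,0,0,0]
    - [0,0,-0.2,0,0,0]
    - [0,0,-0.28,0,0,0]
    - [0,0,-0.34,0,0,0]
    - [0,0,-0.36,0,0,0]
    - [0,0,-0.36,0,0,0]

```text
clock: 3.65
position: [0.4023, 0.3396, 0.2823]
eef_rot: [0.012, -0.085, 0.985, -0.152]
contact_force: [-0.1, -0.4, -1.4]
width: 0.0098
grip_force: 39.0
```

Run:
```python
from h import *
T=toolT(); C=[.5147,-.1215,.285]
print(T[:3,3],r.get_obs()["width"],deltas(T,C,RR),deltas(T,[.46,.09,.285],R.from_rotvec(R.from_matrix(RR@T[:3,:3].T).as_rotvec()*.5).as_matrix()@T[:3,:3]))
```

```text
[0.40233403 0.33964097 0.28226212] 0.009836438355221345 [-0.0638 -0.9051  0.2792 -0.0556  0.1058  0.691 ] [-0.0283 -0.4897  0.1484 -0.0278  0.0529  0.3455]
```

>>> send_rows:
  deltas:
    - [-0.005,-0.08,0.02,-0.005,0.009,0.058]
    - [-0.01,-0.16,0.05,-0.01,0.018,0.115]
    - [-0.017,-0.25,0.08,-0.015,0.027,0.173]
    - [-0.022,-0.34,0.1,-0.02,0.036,0.23]
    - [-0.025,-0.42,0.13,-0.024,0.045,0.29]
    - [-0.0283,-0.49,0.15,-0.0278,0.053,0.345]
    - [-0.035,-0.57,0.17,-0.033,0.062,0.403]
    - [-0.04,-0.65,0.2,-0.038,0.071,0.46]
    - [-0.047,-0.73,0.22,-0.042,0.08,0.518]
    - [-0.053,-0.8,0.25,-0.047,0.088,0.576]
    - [-0.06,-0.87,0.27,-0.052,0.097,0.634]
    - [-0.0638,-0.905,0.279,-0.0556,0.1058,0.691]

```text
clock: 5.15
position: [0.5139, -0.1235, 0.2833]
eef_rot: [-0.002, 0.849, 0.529, -0.001]
contact_force: [0.4, 1.1, -1.5]
width: 0.0096
grip_force: 39.1
```

Run:
```python
from h import *
o=r.get_obs();T=toolT(o); print(T.round(4),deltas(T,[.5147,-.1215,.285],RR),o["q"].round(2))
```

```text
[[ 4.412e-01  8.974e-01 -2.500e-03  5.139e-01]
 [ 8.974e-01 -4.412e-01  2.000e-03 -1.235e-01]
 [ 7.000e-04 -3.200e-03 -1.000e+00  2.833e-01]
 [ 0.000e+00  0.000e+00  0.000e+00  1.000e+00]] [ 0.0042 -0.0003 -0.0034 -0.001  -0.0002 -0.0028] [-0.38  0.3   1.34  0.    1.5   0.08]
```

Run:
```python
from h import *
T=toolT(); s=cams.snapshot("wrist"); P=cloud(s,T@s["mount"]); np.save("pics/w2.npy",P); im=cv2.cvtColor(s["img"],cv2.COLOR_RGB2BGR); cv2.imwrite("pics/w2.png",im)
ax=RR[:,1];ay=np.array([.4332,.9013,0])
hsv=cv2.cvtColor(im,cv2.COLOR_BGR2HSV);H,Sa,V=hsv[...,0].astype(int),hsv[...,1],hsv[...,2]
X=P@ax;Y=P@ay;Z=P[...,2]
brown=(H>5)&(H<15)&(Sa>110)&(V>70); light=(H>=15)&(H<28)&(V>110)&(Sa>50)
for nm,m in (("tab",brown&(abs(X-.452)<.03)),("arch",brown&(abs(X-.581)<.03)),("held",brown&(abs(X-.5165)<.03)&(Z>.17)),("dowtop",light&(Z>.055)&(Z<.07)),("rails",light&(Z<.03)&(Z>.005))):
    for zr in ((.0,.13),(.135,.16)) if nm in("tab","arch") else ((-1,1),):
        k=m&(Z>zr[0])&(Z<zr[1])
        if k.sum()>5: print(nm,zr,k.sum(),[np.percentile(a[k],[2,10,50,90,98]).round(4).tolist() for a in (X,Y,Z)])
k=(light&(Z>.05)&(Z<.07)&(Y>.05)&(Y<.18)).astype(np.uint8)
n,l,st,c=cv2.connectedComponentsWithStats(k)
for i in range(1,n):
    if st[i,4]>4: print(c[i].round(0),st[i,4],X[l==i].mean().round(4),Y[l==i].mean().round(4),Z[l==i].max().round(4))
print("tool",T[:3,3]@ax,T[:3,3]@ay)
```

```text
tab (0.0, 0.13) 389 [[0.4245, 0.447, 0.4551, 0.4691, 0.4787], [0.0742, 0.08, 0.1507, 0.2076, 0.2151], [0.0, 0.0003, 0.1039, 0.1057, 0.1226]]
tab (0.135, 0.16) 331 [[0.4469, 0.4479, 0.4529, 0.4575, 0.4579], [0.0972, 0.1003, 0.1173, 0.1323, 0.1351], [0.1366, 0.14, 0.1427, 0.1438, 0.1446]]
arch (0.0, 0.13) 153 [[0.5745, 0.5751, 0.5792, 0.5837, 0.5847], [0.0682, 0.0721, 0.1443, 0.1513, 0.1515], [0.05, 0.0917, 0.1217, 0.1284, 0.1296]]
arch (0.135, 0.16) 400 [[0.5743, 0.5753, 0.5797, 0.5841, 0.5852], [0.0827, 0.0873, 0.1082, 0.1269, 0.131], [0.1353, 0.1371, 0.141, 0.1432, 0.1439]]
held (-1, 1) 3040 [[0.5111, 0.5121, 0.5163, 0.5206, 0.5218], [0.0676, 0.0757, 0.1175, 0.1517, 0.1534], [0.249, 0.3193, 0.321, 0.3219, 0.3224]]
dowtop (-1, 1) 272 [[0.4358, 0.4637, 0.5286, 0.7878, 0.8069], [-0.1102, -0.065, 0.137, 0.1422, 0.1435], [0.0564, 0.0597, 0.062, 0.0637, 0.0678]]
rails (-1, 1) 1578 [[0.4214, 0.4709, 0.5284, 0.5679, 0.8257], [-0.0947, 0.0806, 0.1269, 0.1461, 0.148], [0.0078, 0.009, 0.0128, 0.0142, 0.0174]]
[217. 143.] 42 0.4667 0.14 0.0649
[243. 142.] 28 0.5022 0.1406 0.0639
[195. 143.] 19 0.4364 0.1399 0.0646
[263. 143.] 37 0.5302 0.1394 0.0639
[289. 143.] 32 0.5659 0.1392 0.0641
[219. 182.] 37 0.4665 0.0841 0.0635
[265. 182.] 5 0.5331 0.0832 0.0629
[288. 182.] 27 0.5663 0.0835 0.0646
tool 0.5166682979015251 0.11134758035579623
```

View pics/w2.png

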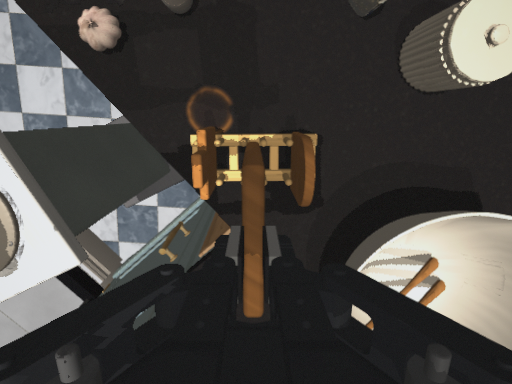

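The wrist view shows the held board (250,230) directly above the empty slot, between the tab board (203,160) and the arch board (303,168). Measured from the dowels, the slot centre is at 0.5162 and the held board at 0.5165. I'll lower it.

>>> send_rows:
  deltas:
    - [0,0,0.05,-0.001,0,-0.003]
    - [0,0,0.12,-0.001,0,-0.003]
    - [0,0,0.19,-0.001,0,-0.003]
    - [0,0,0.23,-0.001,0,-0.003]
    - [0,0,0.26,-0.001,0,-0.003]
    - [0,0,0.28,-0.001,0,-0.003]
    - [0,0,0.3,-0.001,0,-0.003]
    - [0,0,0.32,-0.001,0,-0.003]
    - [0,0,0.335,-0.001,0,-0.003]
    - [0,0,0.347,-0.001,0,-0.003]
    - [0,0,0.347,-0.001,0,-0.003]

```text
clock: 6.58
position: [0.5147, -0.1212, 0.1117]
eef_rot: [0.001, 0.844, 0.536, 0.001]
contact_force: [-0.1, -0.0, -2.2]
width: 0.0098
grip_force: 39.1
```

Run:
```python
from h import *
o=r.get_obs();T=toolT(o); ax=RR[:,1]
print(T[:3,3],T[:3,3]@ax,deltas(T,T[:3,3]*[1,1,0]+[0,0,.1055],RR),o["contact_force"])
s=cams.snapshot("wrist"); P=cloud(s,T@s["mount"]);hsv=cv2.cvtColor(s["img"],cv2.COLOR_RGB2HSV);H,Sa,V=hsv[...,0].astype(int),hsv[...,1],hsv[...,2]
k=(H>5)&(H<15)&(Sa>110)&(V>70)&(abs(P@ax-.5165)<.03)&(P[...,2]>.1);Q=P[k];print([np.percentile(Q@a,[2,50,98]).round(4) for a in (ax,[.4332,.9013,0],[0,0,1])])
```

```text
[ 0.51465435 -0.12123273  0.11168988] 0.516374974328948 [-0.     -0.      0.0124  0.0009 -0.0002  0.0029] [-0.13380212 -0.01977659 -2.17385889]
[array([0.51  , 0.5156, 0.5212]), array([0.0794, 0.1333, 0.1557]), array([0.1149, 0.1493, 0.1559])]
```

>>> send_rows:
  deltas:
    - [0,0,0.006,0,0,0]
    - [0,0,0.011,0,0,0]
    - [0,0,0.011,0,0,0]

```text
clock: 7.0
position: [0.5147, -0.1213, 0.1064]
eef_rot: [0.001, 0.844, 0.536, 0.001]
contact_force: [0.1, 0.7, -1.8]
width: 0.0095
grip_force: 39.1
```

>>> send_rows:
  deltas:
    - [0,0,0,0,0,0]
    - [0,0,0,0,0,0]
    - [0,0,0,0,0,0]
    - [0,0,0,0,0,0]
  jaw: 0.4

```text
clock: 7.5
position: [0.5149, -0.1213, 0.1066]
eef_rot: [0.001, 0.844, 0.536, 0.001]
contact_force: [-0.1, -0.4, 0.2]
width: 0.0343
grip_force: 0.0
```

>>> send_rows:
  deltas:
    - [0,0,-0.05,0,0,0]
    - [0,0,-0.15,0,0,0]
    - [0,0,-0.25,0,0,0]
    - [0,0,-0.25,0,0,0]

```text
clock: 8.0
position: [0.5165, -0.1219, 0.2358]
eef_rot: [0.005, 0.844, 0.536, 0.004]
contact_force: [-0.6, 0.1, -0.3]
width: 0.0341
grip_force: 0.0
```

Run:
```python
from h import *
T=toolT(); s=cams.snapshot("wrist"); P=cloud(s,T@s["mount"]); im=cv2.cvtColor(s["img"],cv2.COLOR_RGB2BGR); cv2.imwrite("pics/w3.png",im)
ax=RR[:,1];ay=np.array([.4332,.9013,0])
hsv=cv2.cvtColor(im,cv2.COLOR_BGR2HSV);H,Sa,V=hsv[...,0].astype(int),hsv[...,1],hsv[...,2]
X=P@ax;Y=P@ay;Z=P[...,2];b=(H>5)&(H<15)&(Sa>110)&(V>70)&(Z>.134)&(Z<.17)
for c in (.452,.5162,.580):
    k=b&(abs(X-c)<.02); print([np.percentile(a[k],[2,50,98]).round(4) for a in (X,Y,Z)])
g=.5798*ax+.1085*ay
print(T[:3,3],deltas(T,[g[0],g[1],.20],RR),deltas(T,[g[0],g[1],.1055],RR))
```

```text
[array([0.4468, 0.4543, 0.4579]), array([0.0972, 0.1202, 0.1354]), array([0.1367, 0.1424, 0.1442])]
[array([0.5105, 0.5162, 0.5214]), array([0.0688, 0.1147, 0.154 ]), array([0.1407, 0.1429, 0.1446])]
[array([0.5742, 0.5796, 0.5851]), array([0.0814, 0.11  , 0.1323]), array([0.1347, 0.1409, 0.1438])]
[ 0.51647607 -0.12193463  0.2358022 ] [-0.0119  0.122   0.0731  0.0039 -0.0004  0.003 ] [-0.0121  0.1197  0.2621  0.0039 -0.0004  0.003 ]
```

>>> send_rows:
  deltas:
    - [-0.012,0.08,0,0.0039,0,0.003]
    - [-0.012,0.122,0.02,0.0039,0,0.003]
    - [-0.012,0.121,0.07,0.0039,0,0.003]
    - [-0.012,0.121,0.14,0.0039,0,0.003]
    - [-0.012,0.12,0.2,0.0039,0,0.003]
    - [-0.012,0.12,0.24,0.0039,0,0.003]
    - [-0.012,0.12,0.262,0.0039,0,0.003]
    - [-0.012,0.12,0.262,0.0039,0,0.003]
    - [-0.012,0.12,0.262,0.0039,0,0.003]

```text
clock: 9.18
position: [0.567, -0.1524, 0.1014]
eef_rot: [-0.003, 0.847, 0.532, -0.002]
contact_force: [-0.6, 0.3, 0.1]
width: 0.0343
grip_force: 0.0
```

>>> send_rows:
  deltas:
    - [0,0,0,0,0,0]
    - [0,0,0,0,0,0]
    - [0,0,0,0,0,0]
    - [0,0,0,0,0,0]
  jaw: 0
  newtons: 40

```text
clock: 9.68
position: [0.5673, -0.1525, 0.1017]
eef_rot: [-0.003, 0.847, 0.532, -0.002]
contact_force: [0.0, -0.1, 6.8]
width: 0.0099
grip_force: 40.8
```

>>> send_rows:
  deltas:
    - [0,0,-0.03,0,0,0]
    - [0,0,-0.08,0,0,0]
    - [0,0,-0.14,0,0,0]
    - [0,0,-0.2,0,0,0]
    - [0,0,-0.28,0,0,0]
    - [0,0,-0.35,0,0,0]
    - [0,0,-0.35,0,0,0]

```text
clock: 10.55
position: [0.569, -0.1533, 0.2794]
eef_rot: [-0.001, 0.847, 0.532, -0.0]
contact_force: [-1.0, -0.1, -1.2]
width: 0.0105
grip_force: 40.0
```

Run:
```python
from h import *
o=r.get_obs();T=toolT(o); print(T.round(4)); s=cams.snapshot("wrist"); np.savez("pics/w4.npz",P=cloud(s,T@s["mount"]),T=T)
P=cloud(s,T@s["mount"]); im=cv2.cvtColor(s["img"],cv2.COLOR_RGB2BGR); cv2.imwrite("pics/w4.png",im)
L=(P-T[:3,3])@T[:3,:3]
hsv=cv2.cvtColor(im,cv2.COLOR_BGR2HSV);H,Sa,V=hsv[...,0].astype(int),hsv[...,1],hsv[...,2]
b=(H>5)&(H<15)&(Sa>110)&(V>70)&(abs(L[...,1])<.02)&(L[...,2]<.09); Q=L[b]
print(len(Q),[np.percentile(Q[:,i],[1,50,99]).round(4) for i in range(3)])
tip=Q[(abs(Q[:,0])<.04)]; m=(Q[:,2]<-.01)
# arch rim circle in tool xz
c=np.linalg.lstsq(np.c_[2*Q[m][:,0],2*Q[m][:,2],np.ones(m.sum())],(Q[m][:,[0,2]]**2).sum(1),rcond=None)[0]; print("circle",c[:2],np.sqrt(c[2]+c[0]**2+c[1]**2))
```

```text
[[ 4.333e-01  9.013e-01 -2.000e-03  5.690e-01]
 [ 9.013e-01 -4.332e-01  1.900e-03 -1.533e-01]
 [ 9.000e-04 -2.700e-03 -1.000e+00  2.794e-01]
 [ 0.000e+00  0.000e+00  0.000e+00  1.000e+00]]
2606 [array([-0.0348,  0.0147,  0.0433]), array([-0.0057, -0.0003,  0.0056]), array([-0.0421, -0.0359,  0.0592])]
circle [-0.001516    0.00202163] 0.04348952866642159
```

```bash
cat >> h.py <<'E'
yaw=np.deg2rad(18.5);d=np.array([-np.cos(yaw),-np.sin(yaw),0])
look=np.cos(.35)*d-np.array([0,0,np.sin(.35)]); lz=np.sin(.35)*d+np.array([0,0,np.cos(.35)])
RC=frame(-look,-lz); show=np.array([.67,.247,.275])+.2*look; PC=show-RC@np.array([-.001,0,.022])
E
python3 - <<'E'
from h import *
T=toolT();print(show,PC,RC.round(3),deltas(T,PC,RC))
E
```

```text
[0.49183413 0.18738653 0.20642044] [0.4843629  0.18594119 0.22708664] [[-0.317  0.891  0.325]
 [ 0.948  0.298  0.109]
 [ 0.     0.343 -0.939]] [ 0.5383 -0.4441  0.1032 -0.1077  0.0419 -0.2431]
```

>>> send_rows:
  deltas:
    - [0.05,-0.04,0,0,0,-0.02]
    - [0.11,-0.09,0,-0.01,0,-0.05]
    - [0.17,-0.14,0,-0.02,0.01,-0.08]
    - [0.23,-0.19,0.01,-0.035,0.015,-0.11]
    - [0.29,-0.24,0.02,-0.05,0.02,-0.14]
    - [0.36,-0.29,0.04,-0.065,0.025,-0.17]
    - [0.42,-0.34,0.06,-0.08,0.03,-0.2]
    - [0.47,-0.39,0.08,-0.095,0.037,-0.22]
    - [0.51,-0.42,0.095,-0.105,0.04,-0.235]
    - [0.538,-0.444,0.103,-0.108,0.042,-0.243]
    - [0.538,-0.444,0.103,-0.108,0.042,-0.243]
    - [0.538,-0.444,0.103,-0.108,0.042,-0.243]

```text
clock: 12.1
position: [0.4839, 0.1854, 0.2258]
eef_rot: [0.101, 0.576, 0.799, 0.141]
contact_force: [0.4, -0.2, -0.7]
width: 0.0106
grip_force: 40.0
```

Run:
```python
from h import *
o=r.get_obs();T=toolT(o);print(o["width"],o["grip_force"],deltas(T,PC,RC))
ims=[]
for n in ("side","top"):
    s=cams.snapshot(n);P=cloud(s,s["T"]);im=cv2.cvtColor(s["img"],cv2.COLOR_RGB2BGR)
    hsv=cv2.cvtColor(im,cv2.COLOR_BGR2HSV);H,Sa,V=hsv[...,0].astype(int),hsv[...,1],hsv[...,2]
    k=(H>4)&(H<16)&(Sa>100)&(V>50)&(np.linalg.norm(P-show,axis=2)<.1)
    if k.sum()>20:
        Q=P[cv2.erode(k.astype(np.uint8),np.ones((3,3)))>0]; Q=Q[abs((Q-show)@look)<.025];u,sv,vt=np.linalg.svd(Q-Q.mean(0),full_matrices=False); print(n,len(Q),"normal",vt[2].round(3),"look",look.round(3)); Q=P[k]-show
        print([np.percentile(Q@a,[1,50,99]).round(4) for a in (RC[:,1],RC[:,0],lz)])
    k=(P[...,2]>.25)&(P[...,2]<.33)&(np.hypot(P[...,0]-.665,P[...,1]-.245)<.055); print("head",k.sum(),cv2.minAreaRect(P[k][:,:2].astype(np.float32)*1000))
    c=dict(side=(180,330,100,300),top=(110,260,170,370))[n]; ims.append(cv2.resize(im[c[0]:c[1],c[2]:c[3]],(400,300)))
cv2.imwrite("pics/f.png",np.hstack(ims))
```

```text
0.01064187819400785 40.026424527168274 [ 0.0007  0.002  -0.002  -0.0007 -0.0003 -0.0004]
side 132 normal [-0.892 -0.3   -0.338] look [-0.891 -0.298 -0.343]
[array([-0.007 , -0.0048,  0.0046]), array([-0.0448, -0.0214,  0.0353]), array([-0.0622,  0.0088,  0.0624])]
head 143 ((679.2987670898438, 240.07269287109375), (71.95109558105469, 39.55616760253906), 73.23179626464844)
top 28 normal [-0.784 -0.47  -0.406] look [-0.891 -0.298 -0.343]
[array([-0.0062,  0.0026,  0.0073]), array([0.0098, 0.0356, 0.0461]), array([-0.0589,  0.0301,  0.058 ])]
head 179 ((649.3348999023438, 246.75877380371094), (66.18269348144531, 36.50384521484375), 89.5471420288086)
```

View pics/f.png

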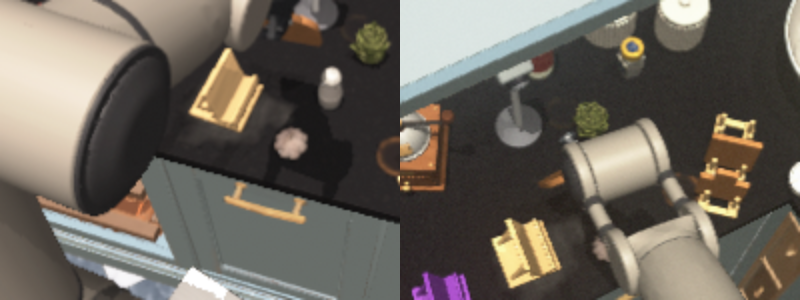

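The arched board is held in front of the camera; in the side view its measured face normal matches the line of sight. The plain and tab boards are standing in the rack (right half, around (735,160)), and the bystanders in view haven't moved.

```bash
python3 -c "
from h import *
o=r.get_obs();print(o['clock'],abs(o['joint_velocities']).max());print(r.job_done())"
```

```text
12.2 0.0028829446160555596
the job is handed in; nothing more can be done
None
```

I handed the job in at 12.2 s: the plain board stands released in the middle slot and the arched board is held steady 16 cm in front of the inspection lens (judging result not returned).

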